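Assemble the stack in a slotted wooden viewer barrel and screw its retaining ring down

ROBOT

A 6-joint arm with a two-finger parallel gripper is mounted at the origin on the work surface. World frame = base frame: x ahead of the robot, y to its left, z up, the work surface at z = 0. Lengths are in m, angles in rad, forces in N, time in s.
With the tool pointing down it reaches from about 0.375 to 0.925 m from the base axis. Payload 5.7 kg.
Tool frame: the origin (TCP) lies midway between the tips of the shut fingers; the grasp point (between the pads) lies 19 mm behind it; z points along the fingers, x is the direction in which the jaws open and shut, and the axes are right-handed (so a half turn about z gives the same grasp; the last joint's range is limited). The gripper opens to 88 mm and grips with 3 to 60 N. Pads are 20 mm wide; open, the fingers measure 115 mm over their backs; the gripper's body (75 mm by 178 mm) begins 61 mm behind the grasp point.
Start: joints at [-1.239, 0.359, 1.51, -0, 1.272, -0.115], TCP at [0.259, -0.541, 0.197] pointing down, gripper open.
Joint ranges: [-2.97, 2.97], [-1.01, 2.36], [0.21, 2.38], [-0.96, 4.11], [0.2, 2.71], [-2.98, 2.98]. Speed limits (rad/s): [2.39, 2.39, 3.14, 3.14, 3.14, 3.14].

INTERFACE

Orientations are given as a unit quaternion [x, y, z, w].
In Python, from bench import move_ptp, servo_line, goto_joints, move_gripper, sleep, inverse_kinematics, capture, PlanningError, close_job, spot_in, silhouettes, current_clock, current_joint_pos, current_qvel, current_joint_torque, current_position, current_orientation, current_force, current_torque, current_finger_gap gives the robot as it stands. Calls block until the motion is done:
- move_ptp(position, orientation): joint-space move of the TCP to a pose.
- servo_line(position, orientation=None, rate=0.15, contact_N=None): straight line of the TCP; orientation=None keeps the orientation; rate is the mean speed in m/s. With contact_N (N) it stops when the force on the tool has changed by that much, and returns True; else False.
- goto_joints(angles): joint-space move.
- move_gripper(opening): finger opening in m; the grip force is fixed at half the most; returns when the fingers have stopped.
- sleep(seconds).
- inverse_kinematics(position, orientation): joint angles nearest the present ones, or None.
- capture(name): name is "side" or "top"; returns a dict with "image" (384x512x3 uint8, blue, green, red), "range_z" (384x512 float32, m along the optical axis (not along the pixel's ray), 0 where there is no reading), "intrinsics" (3x3 intrinsics, pixels), "R" (3x3) and "t" (3): a world point X has camera coordinates R X + t. Camera axes: x right, y down, z forward; pixel columns grow to the right and rows downward; lengths in m; the calibration is good to about 2 mm. A picture is of the moment at which its call begins.
A pose or a line that the arm cannot do raises PlanningError and nothing moves.
- close_job(): hands the job in, once; it reports no verdict.
Trained networks look in the newest picture that a camera, given by its name, has taken for a name from the list of things; names that differ only in an ending like _2 or _b are one class to them, and where a whole thing is asked for, a point or a joint stands for the part that bears it (a point fixed in the world has none). Each returns a list of dicts, best first, with "conf" (0 to 1); they miss things now and then, are a little off and sometimes report something else, mostly with a low value. They report only what shows in the picture. A call takes as long as a camera call. They do not tell look-alikes from the thing itself.
- spot_in(camera, query): "xy" ([column, row] in pixels, amid what is visible of it).
- silhouettes(camera, query): "region" (384x512 bool, what is visible of it) and "xy" ([column, row] in pixels, amid what is visible of it).
Readings, each from a call of its own:
- current_clock(): time.
- current_joint_pos(): joint angles.
- current_qvel(): joint speeds.
- current_joint_torque(): joint torques, N m.
- current_position(): TCP position.
- current_orientation(): TCP orientation.
- current_force(): force on the tool from outside, world axes, zero at the start.
- current_torque(): the same for the moment, N m.
- current_finger_gap(): finger opening in m.
Only numpy, scipy, OpenCV 4.12 (cv2) and the standard library are available. Lean on these libraries where they do the work, as an engineer would, in place of code of your own. Each camera call takes 0.05 s, during which the arm holds its last target. There are 200 camera calls.

TASK

First clear every wooden offcut that is lying on the viewer barrel and on its parts into the scrap crate. Then assemble the viewer: put the clear lens into the slotted wooden barrel, then the aluminium spacer ring, then the amber filter, each lying flat on the one before, and finally set the brass retaining ring in with its two lugs down the two slots and screw it clockwise (seen from above) about a quarter turn, until it meets its stop and clamps the stack by itself. Leave the carver's other things where they are.

Things in the scene. Friction and masses are not known exactly. Their poses are not given: they have to be found in the camera images.
- barrel: Fixed upright dark-wood viewer barrel, 96 mm across, 86 mm high, on a round foot 112 mm across, 10 mm thick; origin on its axis at bench level, z up. Its wall is two arcs, centred on its +y and -y sides, round a bore of 69 mm diameter. Two open slots at least 40 mm wide face its +x and -x, from foot to rim: room for fingers that hold a part across its diameter.
- barrel_mouth (a point): Centre of the barrel's mouth, 86 mm up, axes as the barrel. Under the flat rim each arc has a brass helical lip (coarse two-start thread) over a groove out to radius 43 mm. Lugs of the ring standing in the slots slide under the lips when the ring is turned clockwise seen from above, are driven down about 5 mm in the quarter turn, and meet a stop after about 88 degrees.
- pressure_plate (a joint): Sprung floor of the barrel, a round steel plate 67 mm across: how far it is pushed down, m; 0 = up, limit 0.009. When up, its top is 24 mm above the bench. It pushes up with 5.4 N at 0 and 0.9 N more per mm, so the loose parts alone do not sink it; 0.004 to 0.006 when the ring is screwed home on the full stack.
- plate_top (a point): Centre of the top of the spring plate, on which the lens rests.
- lens_c (a point): Centre of the lens: clear glass in a round brass rim, 62 mm diameter, 14 mm thick, 0.11 kg, lying flat on the bench at the start; z is its axis, either face may be up. Seated, its centre is 31 mm above the barrel's origin (about 5 mm less when clamped).
- spacer_c (a point): Centre of the spacer: plain aluminium ring, 62 mm outer diameter, 46 mm bore, 14 mm thick, 0.09 kg; lies flat at the start, z is its axis, either face may be up. Seated on the lens, its centre is 45 mm above the barrel's origin.
- filter_c (a point): Centre of the filter: amber glass in a round black rim, 62 mm diameter, 14 mm thick, 0.07 kg; lies flat at the start, z is its axis, either face may be up. Seated on the spacer, its centre is 59 mm above the barrel's origin.
- ring_grip (a point): Centre of the retaining ring's handle bar, 41 mm above the ring's underside, z up. Brass ring 63 mm across, 10 mm thick, 0.10 kg; two lugs 14 mm wide reach to radius 41 mm along its +x and -x; above, on two posts, a pale wooden bar along x, 55 x 14 x 18 mm. Resting on the filter with lugs in the slots this point is 107 mm above the barrel's origin; home, about 102 mm, bar across the slots.
- crate: Fixed open scrap crate of pale wood, 190 x 240 x 60 mm (its x, y, z), walls and floor 6 mm; origin under its centre.
- offcut_a_c (a point): Centre of an offcut (pale wood, when present lying across the barrel's mouth at the start): block 120 x 32 x 30 mm, long along its x, 0.07 kg. It may be absent.
- offcut_b_c (a point): Centre of an offcut (brown wood, when present lying on top of the filter at the start): block 120 x 32 x 30 mm, long along its x, 0.07 kg. It may be absent.
- offcut_c_c (a point): Centre of an offcut (plywood, when present lying on top of the lens at the start): block 120 x 32 x 30 mm, long along its x, 0.07 kg. It may be absent.
- offcut_d_c (a point): Centre of an offcut (dark wood, when present lying on top of the spacer at the start): block 120 x 32 x 30 mm, long along its x, 0.07 kg. It may be absent.
- bowl: Bystander: dark wooden bowl, 130 mm across, 45 mm high; origin on its underside. Leave it alone.
- mallet: Bystander: wooden mallet lying down, origin under its middle; origin on its underside. Leave it alone.
- chisel: Bystander: chisel with red handle lying down; origin on its underside. Leave it alone.
- wax_tin: Bystander: wax tin, 66 mm across, 40 mm high; origin on its underside. Leave it alone.
- figure: Bystander: turned dark-wood figure, 145 mm high, 64 mm foot; origin on its underside. Leave it alone.
- sanding_block: Bystander: cork sanding block 90 x 60 x 30 mm; origin on its underside. Leave it alone.
- brush: Bystander: brush lying down; origin on its underside. Leave it alone.
Not all that is in view belongs to the job. Of the things that look like the part that bears filter_c, the smallest one is meant. Of the things that look like the part that bears ring_grip, the larger one is meant.

How it is judged:
By the outcome, as a careful person would: the job done as asked, in the order asked, and still so for the second after the job is handed in, with the robot touching nothing.
Of offcut_a, offcut_b, offcut_c, offcut_d only 2 to 4 are there at a start; the rules pass over those that are not, and their reading is None.
At some moment in a run one of spacer, filter, ring may be knocked a few centimetres aside while the robot is not near it.
Once in a run the grip may slacken for a moment while it holds something.
It also fails if it takes over 210 s, if anything falls off the work surface, if the arm or the gripper's body presses on something with over 40 N, if the wrist force passes 120 N, or if a joint passes its speed limit or range.

## Working session

There is one attempt and no reset: what is moved stays moved. The work goes in short steps, each a Python script; the robot and the scene stay as the last script left them, time stands still between calls to the robot, and variables do not carry over. Pictures are saved under pics/ and viewed, about 12 in all and at most 16, crops included, and the job is handed in when it is done.

```bash
mkdir -p pics && cat > h.py <<'E'
import numpy as np, cv2
from bench import *
def deproj(c,u,v,z):
    K=c["intrinsics"]; p=np.array([(u-K[0,2])/K[0,0]*z,(v-K[1,2])/K[1,1]*z,z])
    return c["R"].T@(p-c["t"])
def cloud(c):
    K=c["intrinsics"]; z=c["range_z"]; v,u=np.mgrid[:z.shape[0],:z.shape[1]]
    P=np.stack([(u-K[0,2])/K[0,0]*z,(v-K[1,2])/K[1,1]*z,z],-1)
    W=(P-c["t"])@c["R"]; W[z<=0]=np.nan
    return W
def proj(c,X):
    p=c["R"]@np.asarray(X)+c["t"]; q=c["intrinsics"]@p; return q[:2]/q[2]
def shot(cam,name):
    c=capture(cam); cv2.imwrite(f"pics/{name}.png",c["image"]); return c
E
python3 - <<'E'
from h import *
for cam in("top","side"):
    c=capture(cam); cv2.imwrite(f"pics/{cam}0.png",cv2.resize(c["image"],(800,600),interpolation=cv2.INTER_CUBIC)); W=cloud(c)
    print(cam,"campos",-c["R"].T@c["t"])
    for n in["barrel","lens_c","spacer_c","filter_c","ring_grip","crate","offcut_a_c","offcut_b_c","offcut_c_c","offcut_d_c"]:
        for d in silhouettes(cam,n):
            p=W[d["region"]]; p=p[~np.isnan(p[:,0])]
            if len(p)<5: continue
            top=np.percentile(p[:,2],95); q=p[p[:,2]>top-.006]
            print(n,round(d["conf"],2),np.round(d["xy"]),len(p),"med",np.round(np.median(p,0),3),"top",round(top,3),"mid",np.round((q.min(0)+q.max(0))[:2]/2,3),"ext",np.round(np.ptp(q,0)[:2],3))
print(current_clock())
E
```

```text
top campos [ 0.4218451  -0.05754301  1.49748024]
barrel 0.76 [239. 174.] 442 med [0.586 0.004 0.017] top 0.089 mid [0.61  0.006] ext [0.074 0.085]
lens_c 0.58 [237. 173.] 380 med [0.586 0.007 0.018] top 0.089 mid [0.61  0.006] ext [0.074 0.085]
lens_c 0.51 [312. 171.] 235 med [ 0.607 -0.249  0.012] top 0.018 mid [ 0.609 -0.249] ext [0.058 0.058]
filter_c 0.84 [280. 183.] 393 med [ 0.561 -0.15   0.015] top 0.022 mid [ 0.563 -0.15 ] ext [0.075 0.075]
filter_c 0.73 [285. 252.] 458 med [ 0.315 -0.146  0.014] top 0.022 mid [ 0.315 -0.145] ext [0.077 0.077]
ring_grip 0.72 [227. 210.] 88 med [0.466 0.043 0.047] top 0.053 mid [0.453 0.041] ext [0.052 0.011]
ring_grip 0.42 [338. 219.] 397 med [ 0.422 -0.333  0.044] top 0.049 mid [ 0.423 -0.332] ext [0.081 0.112]
ring_grip 0.41 [224. 247.] 84 med [0.343 0.063 0.011] top 0.042 mid [0.342 0.058] ext [0.027 0.032]
crate 0.71 [138. 207.] 4028 med [0.498 0.357 0.008] top 0.061 mid [0.497 0.349] ext [0.196 0.244]
offcut_a_c 0.7 [240. 167.] 383 med [0.612 0.002 0.117] top 0.121 mid [0.613 0.001] ext [0.04  0.117]
offcut_b_c 0.15 [294. 218.] 242 med [
[... 875 characters left out ...]
9.] 633 med [ 0.564 -0.153  0.013] top 0.019 mid [ 0.565 -0.15 ] ext [0.077 0.08 ]
ring_grip 0.73 [226. 180.] 248 med [0.454 0.036 0.02 ] top 0.051 mid [0.457 0.04 ] ext [0.052 0.017]
ring_grip 0.65 [189. 183.] 158 med [0.343 0.051 0.009] top 0.038 mid [0.343 0.055] ext [0.03  0.029]
crate 0.96 [228. 116.] 3034 med [0.501 0.364 0.01 ] top 0.059 mid [0.5   0.349] ext [0.194 0.249]
offcut_a_c 0.58 [283. 174.] 460 med [ 0.613 -0.016  0.115] top 0.118 mid [0.614 0.   ] ext [0.04  0.125]
offcut_b_c 0.57 [232. 118.] 3096 med [0.501 0.362 0.01 ] top 0.059 mid [0.499 0.349] ext [0.196 0.249]
offcut_d_c 0.7 [226. 291.] 792 med [ 0.425 -0.336  0.043] top 0.046 mid [ 0.423 -0.334] ext [0.081 0.118]
1.1
```

View pics/top0.png

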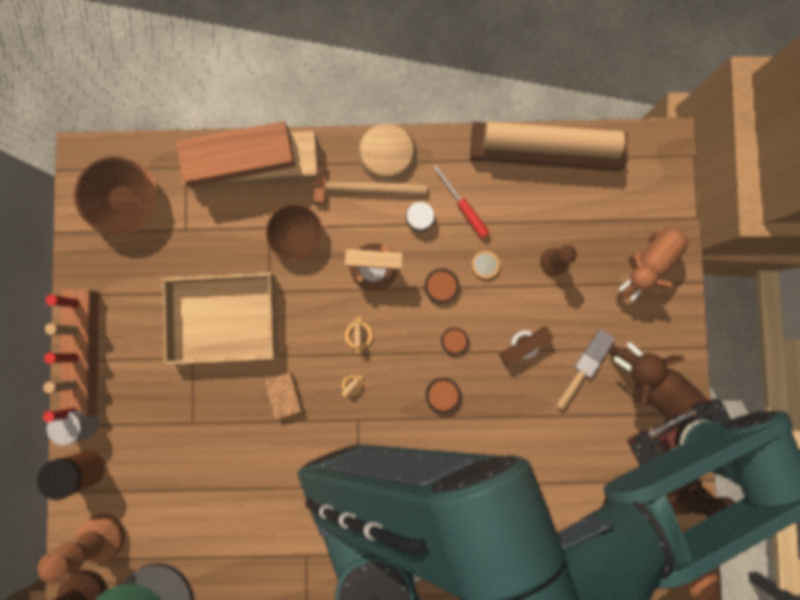

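View pics/side0.png

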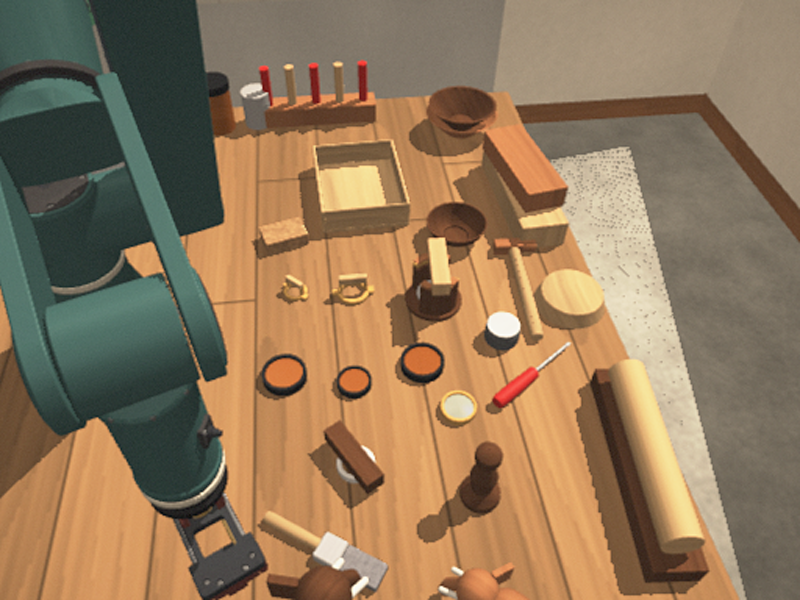

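The scene shows two offcuts: pale one on the barrel mouth at (372,259) in the top view, and dark one on the spacer at (526,350). There is nothing on the lens (485,264).

- **Filter look-alikes:** (442,285), (454,341) and (443,395). The smallest is (454,341), about 60 mm across against 77 mm for the others.
- **Ring look-alikes:** (358,335) and (352,385). The larger is (358,335).

I'll check that choice in one crop.

```bash
cat >> h.py <<'E'
from scipy.spatial.transform import Rotation as Ro
def quat(yaw):
    c,s=np.cos(yaw),np.sin(yaw)
    return Ro.from_matrix([[c,s,0],[s,-c,0],[0,0,-1]]).as_quat()
def best(pos,yaw,sweep=0):
    """yaw or yaw+pi, whichever keeps joint 6 mid-range (also after a sweep)"""
    o=[]
    for k in(0,np.pi):
        a=inverse_kinematics(list(pos),list(quat(yaw+k)))
        b=inverse_kinematics(list(pos),list(quat(yaw+k+sweep))) if sweep else a
        if a is not None and b is not None: o.append((max(abs(a[5]),abs(b[5])),yaw+k))
    return min(o)[1]
def rect(pts):
    (x,y),(w,h),a=cv2.minAreaRect((pts[:,:2]*1000).astype(np.float32))
    a=np.deg2rad(a)
    if h>w: w,h,a=h,w,a+np.pi/2
    return np.array([x,y])/1000,(w/1000,h/1000),a   # a = direction of long side
def near(W,xy,r,z0,z1):
    P=W.reshape(-1,3); P=P[~np.isnan(P[:,0])]
    return P[(np.hypot(*(P[:,:2]-xy).T)<r)&(P[:,2]>z0)&(P[:,2]<z1)]
def pick(xy,z,yaw,opening,hi=.22):
    q=list(quat(yaw)); move_gripper(opening); move_ptp([*xy,hi],q)
    servo_line([*xy,z+.03],q,rate=.25); print("contact",servo_line([*xy,z],q,rate=.06,contact_N=8),current_position())
    move_gripper(0); g=current_finger_gap(); servo_line([*xy,hi],q,rate=.25)
    print("gap",g,current_finger_gap(),"t",current_clock())
E
python3 - <<'E'
from h import *
i=cv2.imread("pics/top0.png"); cv2.imwrite("pics/crop0.png",cv2.resize(i[240:420,330:570],(800,600)))
for cam in("top","side"):
    W=cloud(capture(cam))
    print(cam,"a",rect(near(W,[.613,0],.09,.105,.13)),"d",rect(near(W,[.422,-.332],.09,.036,.056)))
E
```

```text
top a (array([0.61350958, 0.00124298]), (0.11907550048828125, 0.03312078094482422), np.float64(1.4844021826102356)) d (array([ 0.42140149, -0.33198877]), (0.12108057403564453, 0.03248992919921875), np.float64(2.0889745375999618))
side a (array([0.61568738, 0.00160751]), (0.1248604736328125, 0.03275851821899414), np.float64(1.4925241581447046)) d (array([ 0.42343762, -0.33184991]), (0.12218849182128906, 0.03343564987182617), np.float64(2.090576129390022))
```

View pics/crop0.png

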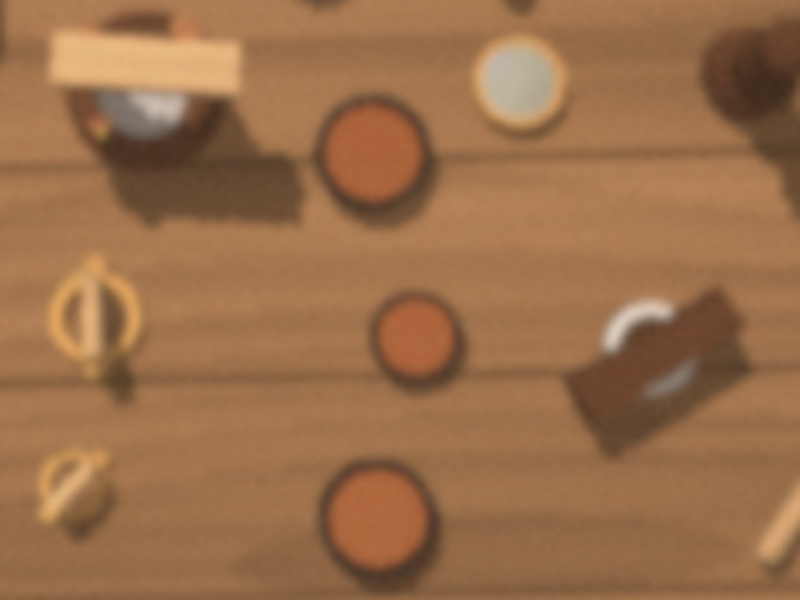

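The crop confirms it: the small filter at (415,338) in the crop and the large ring at (95,318). Next I clear the offcuts.

```bash
python3 - <<'E'
from h import *
def drop(xy,z,yaw):
    q=list(quat(yaw)); move_ptp([*xy,.2],q); print("gap",current_finger_gap())
    servo_line([*xy,z],q,rate=.25); move_gripper(.06); servo_line([*xy,.22],q,rate=.3)
p=[.6145,.0014]; pick(p,.093,best([*p,.2],1.488-np.pi/2),.06)
t=[.545,.349]; drop(t,.026,best([*t,.2],0))
p=[.4225,-.332]; pick(p,.021,best([*p,.2],2.09-np.pi/2),.06)
t=[.455,.349]; drop(t,.026,best([*t,.2],0))
print(current_clock())
c=shot("side","s1"); W=cloud(c)
T=shot("top","t1"); V=cloud(T)
cv2.imwrite("pics/c1.png",cv2.resize(c["image"][100:330,110:370],(800,600),interpolation=cv2.INTER_CUBIC))
cv2.imwrite("pics/b1.png",cv2.resize(T["image"][150:200,210:270],(720,600),interpolation=cv2.INTER_CUBIC))
for n,xy,r,z0,z1 in[("lens",[.61,-.25],.05,.009,.03),("spacer",[.43,-.332],.06,.009,.03),("filter",[.438,-.177],.05,.009,.03),("rim",[.59,.005],.07,.080,.095),("foot",[.59,.005],.075,.005,.015),("bar",[.455,.04],.05,.043,.06)]:
    for nm,X in(("top",V),("side",W)):
        P=near(X,np.array(xy),r,z0,z1)
        if len(P)>3:
            (x,y),R=cv2.minEnclosingCircle((P[:,:2]*1000).astype(np.float32))
            print(n,nm,len(P),round(x,1),round(y,1),round(R,1),rect(P) if n=="bar" else "")
E
```

```text
contact False [0.61442708 0.00144096 0.09280056]
gap 0.00018000735924356695 0.0005906230557573265 t 6.9833
gap 0.00027817586583311926
contact False [ 0.422341   -0.33188516  0.02071999]
gap 0.0006933584224566408 0.0006245296472019745 t 17.0833
gap 0.00044931763603350133
22.1833
lens top 210 611.7 -254.5 45.1 
lens side 312 611.9 -250.5 32.8 
spacer top 73 427.1 -328.9 52.3 
spacer side 184 424.8 -336.0 58.4 
filter top 186 438.4 -177.9 42.9 
filter side 262 439.8 -175.7 32.5 
rim top 100 609.5 9.7 52.3 
rim side 136 610.8 -3.5 56.6 
foot top 257 590.9 4.5 73.7 
foot side 255 601.9 -3.0 63.9 
bar top 63 453.2 41.6 26.4 (array([0.45321216, 0.0414181 ]), (0.05186996078491211, 0.011158017158508301), np.float64(3.112421585431556))
bar side 77 456.6 40.4 26.5 (array([0.45661011, 0.04202299]), (0.052244483947753904, 0.018703815460205078), np.float64(3.127374169687915))
```

Both grips closed to zero, so I need to look.

View pics/c1.png

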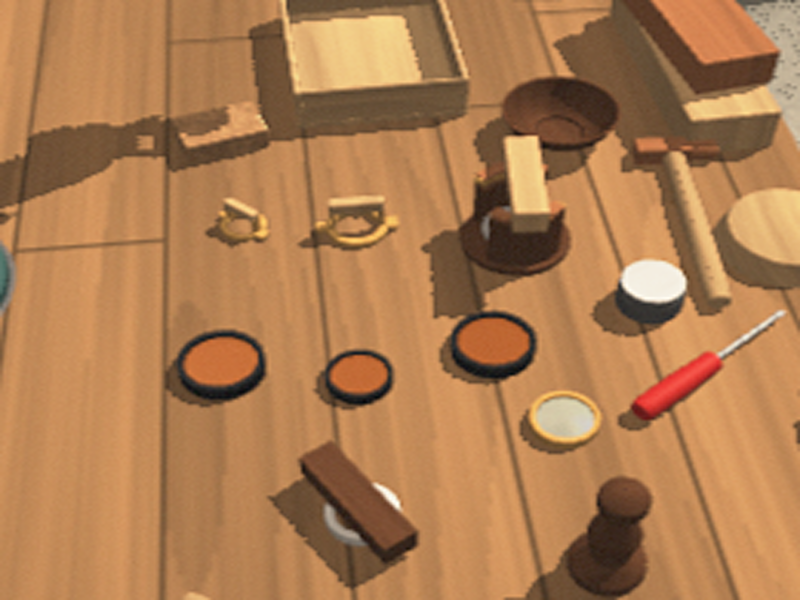

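The offcuts have not moved and the arm isn't over the crate. I'll check where it really is.

```bash
python3 - <<'E'
from h import *
c=capture("side"); p=current_position(); print(p,current_joint_pos(),current_finger_gap(),current_qvel(),current_clock())
u=proj(c,p); print("tcp px",u)
i=c["image"].copy(); cv2.circle(i,tuple(int(k) for k in u),6,(0,255,0),1)
t=capture("top"); j=t["image"].copy(); u=proj(t,p); print(u); cv2.circle(j,tuple(int(k) for k in u),6,(0,255,0),1)
cv2.imwrite("pics/chk.png",cv2.resize(np.hstack([i,j]),(800,300)))
E
```

```text
[0.45358732 0.34813226 0.21755478] [ 5.33831759e-01  3.03253695e-01  1.54201002e+00 -1.78840760e-05
  1.30083457e+00  5.33824061e-01] 0.06008421901507018 [-0.00081135  0.00150418 -0.00801744 -0.00010311  0.00269004  0.00021964] 22.3333
tcp px [214.31373324  71.78806419]
[124.56986977 215.42321184]
```

View pics/chk.png

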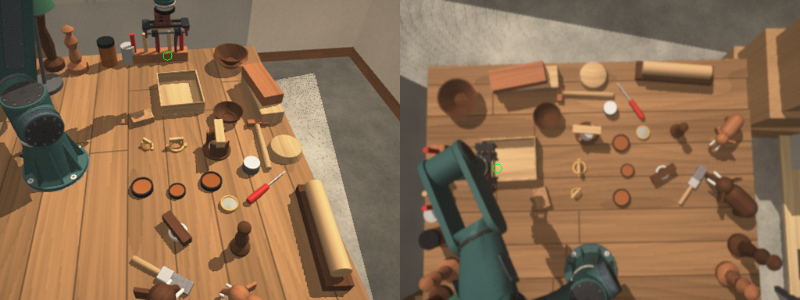

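```bash
python3 - <<'E'
from h import *
for cam in("top","side"):
    c=capture(cam); W=cloud(c); print(cam,"base px",proj(c,[0,0,0]))
    P=near(W,np.array([.45,.37]),.2,.15,.45)
    for z0,z1 in((.15,.2),(.2,.22),(.22,.24),(.24,.26),(.26,.28),(.28,.3),(.3,.35),(.35,.45)):
        q=P[(P[:,2]>z0)&(P[:,2]<z1)]
        if len(q)>3: print(z0,len(q),"x",np.round(np.percentile(q[:,0],[2,50,98]),3),"y",np.round(np.percentile(q[:,1],[2,50,98]),3))
    Q=near(W,np.array([0,0]),.3,.02,.09); print("base",len(Q),Q.min(0) if len(Q) else"",Q.max(0) if len(Q) else "")
    cv2.imwrite(f"pics/g_{cam}.png",cv2.resize(c["image"][0:110,150:300] if cam=="side" else c["image"][150:260,50:200],(800,580),interpolation=cv2.INTER_CUBIC))
E
```

```text
top base px [243.57174436 344.80245209]
0.24 11 x [0.415 0.484 0.49 ] y [0.336 0.337 0.339]
0.26 5 x [0.426 0.483 0.486] y [0.336 0.337 0.339]
0.28 4 x [0.425 0.482 0.482] y [0.344 0.345 0.358]
0.3 283 x [0.375 0.48  0.526] y [0.314 0.323 0.362]
0.35 652 x [0.376 0.498 0.539] y [0.311 0.327 0.376]
base 437 [-0.04342486 -0.11247391  0.02002938] [0.11016523 0.10791408 0.08998381]
side base px [ 72.2031756 211.3594317]
0.24 28 x [0.416 0.485 0.492] y [0.332 0.337 0.342]
0.26 38 x [0.415 0.454 0.492] y [0.333 0.338 0.356]
0.28 52 x [0.413 0.484 0.496] y [0.333 0.338 0.354]
0.3 376 x [0.376 0.463 0.534] y [0.312 0.32  0.361]
0.35 1228 x [0.371 0.449 0.538] y [0.31  0.328 0.373]
base 1560 [-0.09971977 -0.10214626  0.02008394] [0.09970181 0.04445162 0.08992588]
```

View pics/g_side.png

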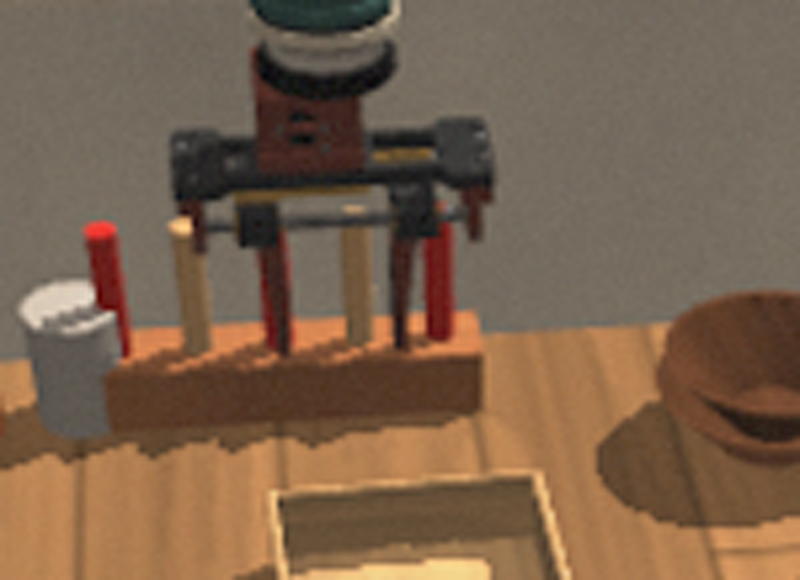

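The xy position agrees with the cameras, but the fingertips sit about 20 mm higher than reported. I'll measure that offset with a gentle touch on free bench.

```bash
python3 - <<'E'
from h import *
p=[.47,.15]; q=list(quat(best([*p,.2],0)))
move_gripper(0); move_ptp([*p,.15],q); servo_line([*p,.03],q,rate=.2)
f0=current_force(); print(f0, current_position())
try: print(servo_line([*p,-.04],q,rate=.02,contact_N=4))
except PlanningError as e: print(e); print(servo_line([*p,-.02],q,rate=.02,contact_N=4))
print(current_position(),current_force())
from bench import capture
for cam in("top","side"):
    W=cloud(capture(cam)); P=near(W,np.array(p),.06,.02,.08)
    for a in np.arange(.02,.08,.01):
        s=P[(P[:,2]>a)&(P[:,2]<a+.01)]; print(cam,round(a,2),len(s),np.round(np.median(s,0),3) if len(s) else "")
servo_line([*p,.1],q); print(current_clock())
E
```

```text
[0.35739581 0.04344035 0.34752011] [0.47083438 0.15087652 0.03058932]
True
[ 0.470014    0.14998566 -0.02493631] [-0.6712864  -1.11336618  6.36585055]
top 0.02 0 
top 0.03 0 
top 0.04 0 
top 0.05 0 
top 0.06 0 
top 0.07 0 
side 0.02 11 [0.469 0.139 0.026]
side 0.03 17 [0.47  0.14  0.034]
side 0.04 14 [0.473 0.139 0.046]
side 0.05 23 [0.471 0.139 0.055]
side 0.06 11 [0.468 0.14  0.061]
side 0.07 0 
28.5833
```

Tip true height = reported + 0.0245. I'll add that correction to the helpers and redo the offcuts.

```bash
cat >> h.py <<'E'
ZO=.0245   # true tip height minus reported TCP height (bench touch)
def line(xy,z,yaw,rate=.25,**k): return servo_line([*xy,z-ZO],list(quat(yaw)),rate=rate,**k)
def ptp(xy,z,yaw): move_ptp([*xy,z-ZO],list(quat(yaw)))
def pick(xy,z,yaw,opening,hi=.2):
    move_gripper(opening); ptp(xy,hi,yaw); line(xy,z+.03,yaw)
    print("contact",line(xy,z,yaw,.08,contact_N=8),current_position())
    move_gripper(0); g=current_finger_gap(); line(xy,hi,yaw)
    print("gap",g,current_finger_gap(),"t",current_clock())
def rims(c,names):
    W=cloud(c)
    for n,(xy,r,z0,z1) in names.items():
        P=near(W,np.array(xy),r,z0,z1)
        if len(P)>5: (x,y),R=cv2.minEnclosingCircle((P[:,:2]*1000).astype(np.float32)); print(n,len(P),np.round([x,y,R],1),np.round(np.median(P,0),4))
E
python3 - <<'E'
from h import *
def drop(xy,z,yaw):
    ptp(xy,.2,yaw); print("gap",current_finger_gap())
    line(xy,z,yaw); move_gripper(.06); line(xy,.2,yaw)
p=[.6145,.0014]; pick(p,.093,best([*p,.2],1.488-np.pi/2),.06)
t=[.545,.349]; drop(t,.03,best([*t,.2],0))
p=[.4225,-.332]; pick(p,.02,best([*p,.2],2.09-np.pi/2),.06)
t=[.455,.349]; drop(t,.03,best([*t,.2],0))
print(current_clock())
c=shot("side","s2"); T=shot("top","t2")
cv2.imwrite("pics/c2.png",np.hstack([cv2.resize(c["image"][70:330,110:350],(400,433),interpolation=cv2.INTER_CUBIC),cv2.resize(T["image"][140:200,205:265],(400,433),interpolation=cv2.INTER_CUBIC)]))
for x in(T,c):
  rims(x,dict(lens=([.611,-.25],.045,.01,.03),spacer=([.425,-.332],.06,.01,.03),filt=([.439,-.176],.045,.01,.03),rim=([.595,.005],.06,.080,.095),foot=([.595,.005],.07,.006,.014)))
E
```

```text
contact False [0.61450659 0.00135883 0.0684981 ]
gap 0.031959353978948675 0.031675699898105564 t 32.6
gap 0.031670051292192636
contact False [ 0.42261879 -0.33210945 -0.0042445 ]
gap 0.031667076566011386 0.031690200542145705 t 41.6
gap 0.031966267193088115
46.325
lens 193 [ 609.  -249.8   31.1] [ 0.6093 -0.2497  0.0138]
spacer 119 [ 408.8 -331.4   56.5] [ 0.4235 -0.334   0.0147]
filt 77 [ 444.6 -143.1   28.7] [ 0.4445 -0.1486  0.0136]
rim 183 [609.4   5.   48.4] [ 0.6098 -0.0133  0.0868]
foot 220 [594.7   5.3  69.8] [0.5776 0.0047 0.0102]
lens 265 [ 611.7 -250.6   32.3] [ 0.6117 -0.2506  0.0125]
spacer 194 [ 427.3 -335.3   31.2] [ 0.4268 -0.3372  0.0132]
filt 94 [ 447.3 -144.7   29.5] [ 0.4475 -0.152   0.0122]
rim 223 [609.2   5.2  50.9] [ 0.6099 -0.0181  0.0851]
foot 223 [609.8   2.2  55.5] [ 0.5795 -0.0178  0.009 ]
```

View pics/c2.png

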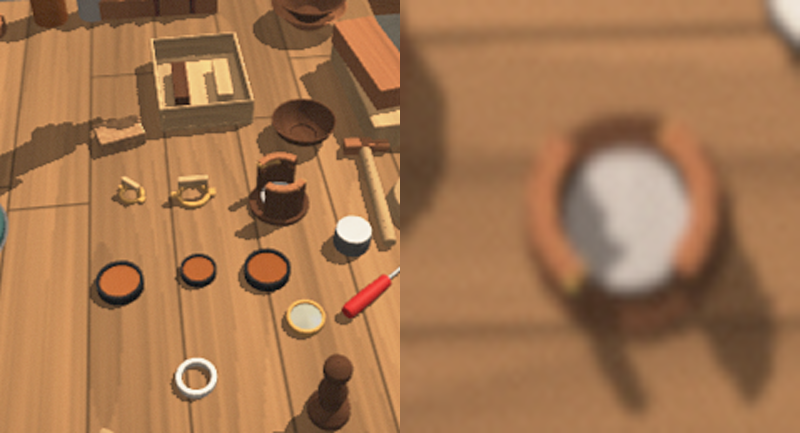

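Both offcuts lie in the crate (side view, about (200,80) in the crop). The filter has been knocked to about (0.445,-0.145). The barrel is clear, so I'll measure its centre and slot direction, then pick up the lens.

```bash
python3 - <<'E'
from h import *
for cam in("top","side"):
    W=cloud(capture(cam)); P=near(W,np.array([.609,.005]),.054,.080,.092)[:,:2]
    P0=P.mean(0)
    from scipy.optimize import minimize
    c=np.array([.6093,.005]); d=P-c; a=np.arctan2(d[:,1],d[:,0]); r=np.hypot(*d.T)
    h,_=np.histogram(np.rad2deg(a),bins=36,range=(-180,180)); print(cam,h)
    print("slot dir deg",np.rad2deg(np.angle(-np.exp(2j*a).sum()))/2, "pca rect",rect(P), "r pct",np.percentile(r,[2,50,98]))
    if cam=="top":
        # radius by angle, robust circle on outer edge
        for k in range(-170,180,20):
            s=r[np.abs(np.rad2deg(a)-k)<10]
            if len(s)>2: print(k,round(s.min()*1000,1),round(s.max()*1000,1),end="; ")
        print()
E
```

```text
top [ 0  0  0  0  6  9  8  8  8  7  8  6  9  8  7  0  0  0  0  0  0  0  5  8
  9 10  9  8  8  8  9  9  8  0  0  0]
slot dir deg 5.8784190568326835 pca rect (array([0.60940173, 0.00582746]), (0.09291709899902344, 0.07182317352294922), np.float64(1.6012822828876847)) r pct [0.03470306 0.04182602 0.04828684]
-130 34.6 48.7; -110 35.4 47.8; -90 34.9 45.5; -70 35.5 48.3; -50 34.4 46.7; -30 34.7 46.4; 50 34.9 48.1; 70 34.7 48.3; 90 36.3 47.3; 110 34.7 47.9; 130 35.5 48.3; 150 36.3 47.7; 
side [ 0  0  0  0  3 11 12 10 14 12 13 11 12 10  7  0  0  0  0  0  0  2 11 11
  9 12 11  9  9  9 10 10  8  0  0  0]
slot dir deg 3.825427877862113 pca rect (array([0.61139117, 0.00585932]), (0.10094898986816406, 0.07220499420166016), np.float64(1.6129799787074786)) r pct [0.03309734 0.04197064 0.05104928]
```

```bash
cat >> h.py <<'E'
B=np.array([.6102,.0053]); SY=np.deg2rad(5)
def insert(xy,seat):   # seat: true height of part centre when seated
    y=best([*B,.2],SY); zt=.0035; pick(xy,zt,y,.076)
    g=current_finger_gap()
    if not .058<g<.066: print("BAD GAP",g); return
    ptp(B,.15,y); g=current_finger_gap(); print("gap at barrel",g)
    if not .058<g<.066: print("BAD GAP",g); return
    z=seat-.007+zt
    line(B,z+.012,y,.1); print("at",current_position(),current_force())
    print("touch",line(B,z-.003,y,.03,contact_N=3),current_position()[2]+ZO-z,current_finger_gap())
    move_gripper(.076); line(B,.2,y); print("t",current_clock())
E
python3 - <<'E'
from h import *
insert([.6105,-.2502],.031)
# move aside to see
ptp([.52,-.12],.25,0)
c=shot("side","s3"); T=shot("top","t3")
a=cv2.resize(c["image"][70:330,110:350],(400,433),interpolation=cv2.INTER_CUBIC);b=cv2.resize(T["image"][140:200,205:265],(400,433),interpolation=cv2.INTER_CUBIC)
cv2.imwrite("pics/c3.png",np.hstack([a,b]))
for x in(T,c): rims(x,dict(inbar=(B,.031,.02,.08),spacer=([.427,-.333],.045,.01,.03),filt=([.446,-.142],.045,.01,.03)))
E
```

```text
contact False [ 0.61006728 -0.25000587 -0.02159348]
gap 0.0612384463530487 0.06132650653097468 t 51.8833
gap at barrel 0.06114663504976907
at [0.61089418 0.00525969 0.01567891] [ 0.48103302  0.50333711 -1.4842016 ]
touch True -0.0013397358931054905 0.06111910346834305
t 55.925
inbar 231 [610.2   5.3  31. ] [0.609  0.006  0.0363]
spacer 112 [ 424.6 -333.7   31.1] [ 0.4258 -0.3323  0.0146]
filt 41 [ 430.7 -133.9   24.6] [ 0.4239 -0.1369  0.014 ]
inbar 65 [608.5   8.   30.1] [0.6107 0.0254 0.0356]
spacer 199 [ 427.  -334.9   31.5] [ 0.4276 -0.3367  0.0133]
filt 189 [ 449.4 -134.6   32. ] [ 0.4483 -0.1335  0.0125]
```

View pics/c3.png

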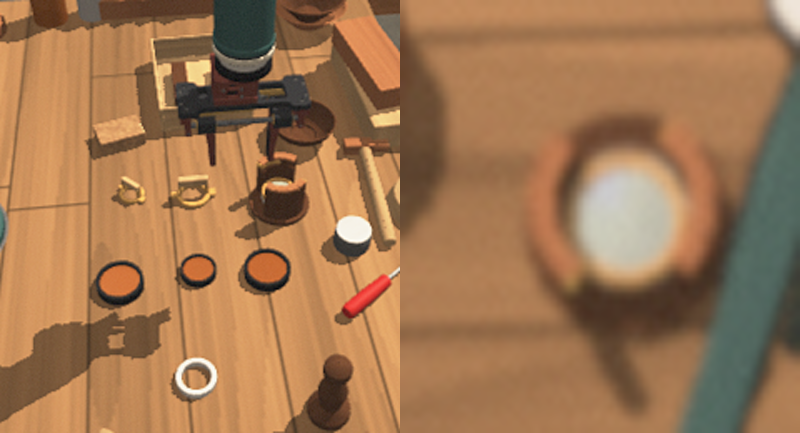

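The lens lies flat in the bore (top crop, (630,215)). Next the spacer.

```bash
python3 - <<'E'
from h import *
insert([.4258,-.3343],.045)
ptp([.6,-.25],.25,0)
c=shot("side","s4"); T=shot("top","t4")
a=cv2.resize(c["image"][70:330,110:350],(400,433),interpolation=cv2.INTER_CUBIC);b=cv2.resize(T["image"][140:200,205:265],(400,433),interpolation=cv2.INTER_CUBIC)
cv2.imwrite("pics/c4.png",np.hstack([a,b]))
for n,x in(("top",T),("side",c)): 
  print(n); rims(x,dict(inbar=(B,.031,.02,.08),inbar_hi=(B,.033,.045,.06),filt=([.447,-.136],.045,.01,.03)))
  print(rect(near(cloud(x),np.array([.455,.04]),.05,.043,.06)))
  print([ (d["conf"],d["xy"]) for d in spot_in(n,"filter_c")])
E
```

```text
contact False [ 0.42579837 -0.33435984 -0.02089479]
gap 0.06015822445435542 0.06015529116666661 t 60.5583
gap at barrel 0.06022050799432933
at [0.61084862 0.00522834 0.02962044] [ 0.4791994   0.55629228 -1.26815148]
touch True -0.0016596929997835033 0.06024508179681933
t 64.8583
top
inbar 232 [609.4   5.   30.3] [0.6102 0.0062 0.0403]
inbar_hi 114 [608.    5.5  30.9] [0.6059 0.0059 0.0521]
filt 40 [ 452.  -120.3   23.6] [ 0.454  -0.1135  0.0132]
(array([0.45322397, 0.04160435]), (0.05181927108764649, 0.010860752105712891), np.float64(3.120258735887441))
[(0.83, [281.9, 179.7])]
side
inbar 6 [636.9  10.4   3.1] [0.6364 0.0103 0.0524]
inbar_hi 6 [636.9  10.4   3.1] [0.6364 0.0103 0.0524]
filt 189 [ 448.6 -136.4   32.6] [ 0.4513 -0.1382  0.0121]
(array([0.45625092, 0.04129013]), (0.054193073272705075, 0.017661983489990235), np.float64(0.07007748049558514))
[(0.88, [270.5, 230.3]), (0.81, [229.8, 233.1]), (0.57, [181.3, 238.7])]
```

View pics/c4.png

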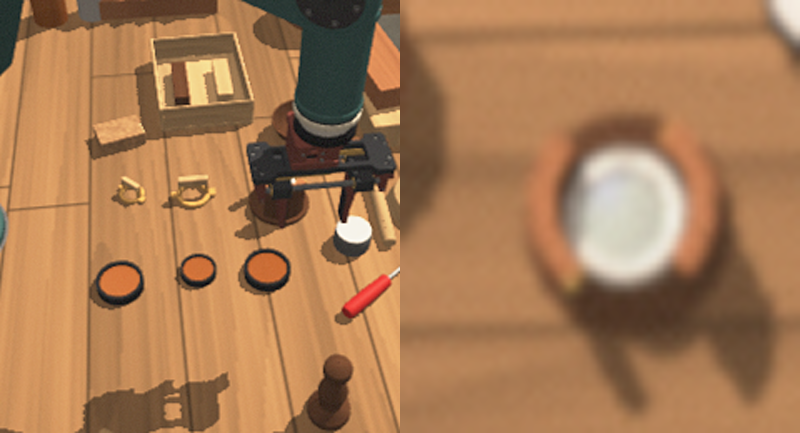

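The spacer sits flat on the lens. Next the filter, then a new look at the ring.

```bash
python3 - <<'E'
from h import *
insert([.4473,-.136],.059)
ptp([.6,-.25],.25,0)
c=shot("side","s5"); T=shot("top","t5")
a=cv2.resize(c["image"][70:330,110:350],(400,433),interpolation=cv2.INTER_CUBIC);b=cv2.resize(T["image"][150:225,205:265],(400,433),interpolation=cv2.INTER_CUBIC)
cv2.imwrite("pics/c5.png",np.hstack([a,b]))
for n,x in(("top",T),("side",c)): 
  print(n); rims(x,dict(inbar=(B,.031,.02,.08),ringbase=([.455,.041],.05,.006,.018)))
  P=near(cloud(x),np.array([.455,.04]),.06,.043,.06); print(rect(P),np.percentile(P[:,2],[50,90]))
E
```

```text
contact False [ 0.44762384 -0.13614007 -0.02059688]
gap 0.06140135841864391 0.061077477367059214 t 69.7667
gap at barrel 0.061067830332493904
at [0.61079108 0.00516702 0.04360678] [ 0.63754194  0.0917859  -0.43664907]
touch True -0.0019526121011165312 0.061263294287820055
t 73.3083
top
inbar 241 [609.5   5.2  30.6] [0.6087 0.0052 0.0637]
ringbase 136 [456.   42.7  49.3] [0.4551 0.0394 0.0102]
(array([0.45312823, 0.0415615 ]), (0.05165342330932617, 0.011032072067260743), np.float64(3.131544147322761)) [0.05086497 0.0556432 ]
side
inbar 8 [6.341e+02 3.000e-01 7.500e+00] [6.355e-01 2.000e-04 6.450e-02]
ringbase 105 [456.7  39.1  40.9] [0.4487 0.0354 0.0097]
(array([0.45661301, 0.04125069]), (0.05165052795410156, 0.019050870895385742), np.float64(3.0790428559090475)) [0.04789095 0.05159353]
```

View pics/c5.png

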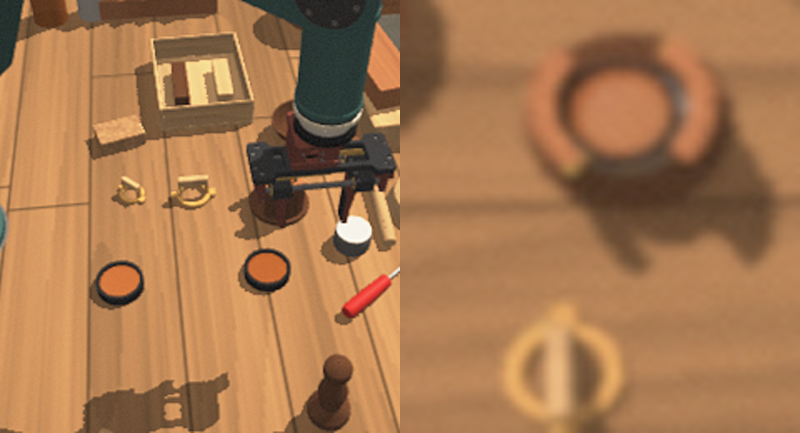

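The filter is seated (top at z≈0.065). Next I grip the ring by its bar and lower it, leaving the turn for after a height check.

```bash
python3 - <<'E'
from h import *
yb=best([*B,.2],SY+np.pi/2,-1.6); p=[.4545,.0413]
yp=yb-SY-np.deg2rad(1)          # bar at about -1 deg
print("yaw",np.rad2deg(yb),inverse_kinematics([*B,.2],list(quat(yb)))[5],inverse_kinematics([*B,.2],list(quat(yb-1.6)))[5])
pick(p,.030,yp,.05)
ptp(B,.17,yb); g=current_finger_gap(); print("gap at barrel",g)
c=shot("side","s6"); T=shot("top","t6")
cv2.imwrite("pics/c6.png",cv2.resize(c["image"][60:220,180:340],(600,600),interpolation=cv2.INTER_CUBIC))
if .010<g<.018:
    line(B,.108,yb,.08); print(current_force())
    print("touch",line(B,.092,yb,.02,contact_N=3),current_position()[2]+ZO,"expected .096",current_force(),current_torque(),current_finger_gap())
    c=shot("side","s7"); cv2.imwrite("pics/c7.png",cv2.resize(c["image"][60:220,180:340],(600,600),interpolation=cv2.INTER_CUBIC))
    print(current_clock())
E
```

```text
yaw 95.0 -1.7625281633999883 -0.1625281633999882
contact False [0.45502536 0.04126404 0.00605853]
gap 0.013446546506864398 0.01333225643984191 t 79.0
gap at barrel 0.013345404020498866
[ 0.19624093 -0.30682731 -1.0972162 ]
touch True 0.09378366827270482 expected .096 [ 0.68356135 -0.22178964  3.37234855] [ 0.04668828 -0.18318433  0.00130802] 0.013702121766201681
81.4333
```

View pics/c7.png

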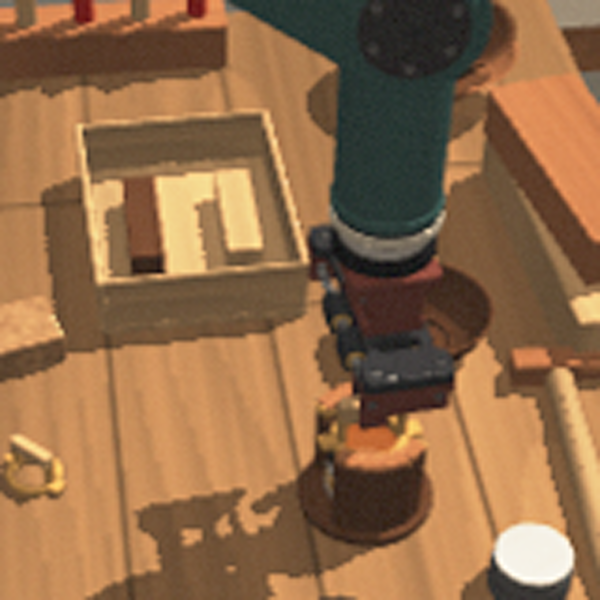

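The ring stands inside the wall with its lugs in the slots (crop (370,430)), and it touched within 2 mm of the expected height. Now I turn it clockwise while lowering.

```bash
python3 - <<'E'
from h import *
yb=best([*B,.2],SY+np.pi/2,-1.6) if False else np.deg2rad(95)
z0=current_position()[2]+ZO
for d in range(8,97,8):
    ptp(B,z0-.0052*min(d,88)/88,yb-np.deg2rad(d))
    f,t=current_force(),current_torque(); j=current_joint_pos()[5]
    x=Ro.from_quat(current_orientation()).as_matrix()[:,0]
    print(d,"yaw",np.round(np.rad2deg(np.arctan2(x[1],x[0])),1),"f",np.round(f,1),"Mz",np.round(t,2),"gap",round(current_finger_gap(),4),round(current_clock(),1))
    if abs(t[2])>2.0 or abs(f[2])>30: print("stop"); break
E
```

```text
8 yaw 87.2 f [-1.  -0.3  3. ] Mz [ 0.03 -0.17 -0.06] gap 0.014 81.7
16 yaw 79.3 f [1.5 0.3 4.2] Mz [ 0.05 -0.15 -0.08] gap 0.0139 82.0
24 yaw 71.4 f [-0.4 -0.3  3.5] Mz [ 0.03 -0.15 -0.05] gap 0.014 82.2
32 yaw 63.4 f [-0.9 -0.1  5.1] Mz [-0.01 -0.15 -0.1 ] gap 0.0136 82.5
40 yaw 55.5 f [0.3 0.6 5. ] Mz [-0.05 -0.12 -0.07] gap 0.0137 82.7
48 yaw 47.5 f [0.6 0.4 5.6] Mz [ 0.03 -0.1  -0.13] gap 0.0137 83.0
56 yaw 39.5 f [0.  0.3 6.9] Mz [-0.01 -0.07 -0.19] gap 0.014 83.2
64 yaw 31.5 f [-0.   0.7  9. ] Mz [ 0.03 -0.05 -0.17] gap 0.0136 83.5
72 yaw 23.4 f [-0.8  0.5 12.1] Mz [-0.   -0.03 -0.21] gap 0.0141 83.8
80 yaw 15.4 f [-0.3  0.2 12.9] Mz [ 0.01 -0.04 -0.32] gap 0.0136 84.0
88 yaw 7.4 f [-0.8  1.4 15.6] Mz [ 0.11  0.05 -0.42] gap 0.0136 84.3
96 yaw -0.4 f [-1.7 -0.2 16.3] Mz [-0.06  0.13  0.62] gap 0.0147 84.5
```

```bash
python3 - <<'E'
from h import *
yb=np.deg2rad(95); z=current_position()[2]+ZO
for d in (100,104):
    ptp(B,z,yb-np.deg2rad(d)); sleep(.1); print(d,np.round(current_force(),1),np.round(current_torque(),2),round(current_finger_gap(),4))
    if abs(current_torque()[2])>2: break
move_gripper(.04); line(B,.2,yb-np.deg2rad(d),.15)
ptp([.6,-.25],.25,0)
T=shot("top","t8"); c=shot("side","s8"); W=cloud(T)
for n,x in(("top",T),("side",c)):
    P=near(cloud(x),B,.032,.09,.14); print(n,rect(P),np.percentile(P[:,2],[50,90]))
rims(T,dict(inner=(B,.033,.05,.085)))
b=cv2.resize(T["image"][140:200,205:265],(500,500),interpolation=cv2.INTER_CUBIC); cv2.imwrite("pics/c8.png",b); print(current_clock())
E
```

```text
100 [ 4.9 -0.5  4.8] [-0.06 -0.9   0.95] 0.0157
104 [4.4 1.1 4.6] [ 0.39 -0.92  0.91] 0.0172
top (array([0.60935071, 0.00300974]), (0.05441095733642578, 0.014637503623962402), np.float64(1.6446445188212762)) [0.11105378 0.11443402]
side (array([0.60374658, 0.02091235]), (0.008949629783630371, 0.0004584869742393494), np.float64(1.8173275790380263)) [0.10345221 0.10905892]
inner 197 [608.8   4.8  32.2] [0.6023 0.0049 0.0679]
87.7917
```

View pics/c8.png

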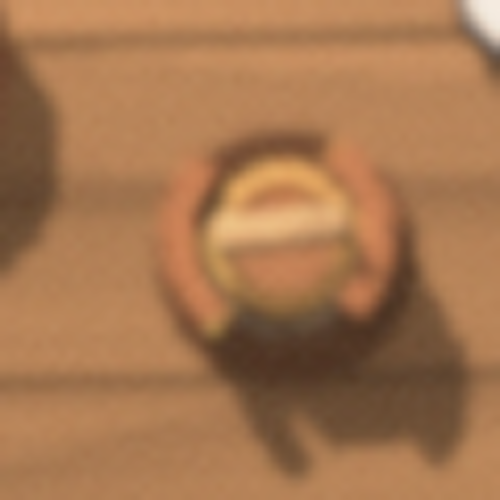

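The bar now points at about 94-97°, across the slots, with its top at 0.111 as expected for home. I felt the stop at the end: Mz rose to 0.95 N·m and the bar began twisting in the pads. I'll move the arm clear and check that the ring is level.

```bash
python3 - <<'E'
from h import *
ptp([.42,-.42],.3,0)
T=shot("top","t9"); c=shot("side","s9")
for n,x in(("top",T),("side",c)):
    W=cloud(x); P=near(W,B,.033,.1,.13); print(n,"bar",rect(P),len(P),np.round(np.percentile(P[:,2],[10,50,90]),4))
    A=np.c_[P[:,:2]-B,np.ones(len(P))]; print(" bar plane",np.round(np.linalg.lstsq(A,P[:,2],rcond=None)[0],3))
    P=near(W,B,.034,.055,.085); r=np.hypot(*(P[:,:2]-B).T); P=P[r>.023]
    a=np.rad2deg(np.arctan2(*(P[:,1::-1]-B[::-1]).T)) if 0 else np.rad2deg(np.arctan2(P[:,1]-B[1],P[:,0]-B[0]))
    for k in range(-150,181,60):
        s=P[np.abs((a-k+180)%360-180)<30]
        if len(s)>2: print("  ring",k,len(s),np.round(np.percentile(s[:,2],[20,50,80]),4))
cv2.imwrite("pics/c9.png",cv2.resize(c["image"][140:215,235:325],(720,600),interpolation=cv2.INTER_CUBIC))
E
```

```text
top bar (array([0.60930219, 0.00302839]), (0.05434601974487305, 0.014169543266296387), np.float64(1.6323770625728002)) 74 [0.1082 0.1117 0.1146]
 bar plane [ 0.221 -0.021  0.112]
  ring -150 28 [0.0682 0.0719 0.0746]
  ring -90 15 [0.0709 0.0717 0.0762]
  ring -30 21 [0.0664 0.0709 0.073 ]
  ring 30 16 [0.0689 0.0713 0.0729]
  ring 90 14 [0.0674 0.0715 0.073 ]
  ring 150 31 [0.0626 0.0672 0.0714]
side bar (array([0.61144476, 0.00142722]), (0.05403349304199219, 0.015215682983398437), np.float64(1.6557563087982794)) 83 [0.104  0.1092 0.1125]
 bar plane [0.204 0.046 0.109]
  ring -150 14 [0.0615 0.0681 0.0712]
  ring -90 8 [0.0782 0.0815 0.0826]
  ring -30 11 [0.0691 0.0707 0.0721]
  ring 30 19 [0.0644 0.07   0.0712]
  ring 90 13 [0.0679 0.0711 0.0785]
  ring 150 22 [0.069  0.0711 0.077 ]
```

View pics/c9.png

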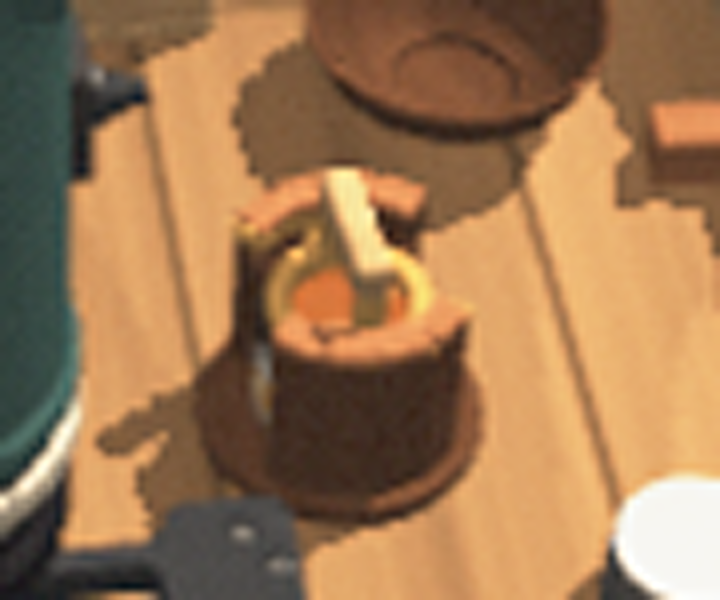

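The ring is level all round with its top at 0.071, which is exactly the home height. The bar lies across the slots, and the arm is clear. I'm handing it in.

```bash
python3 -c "
from bench import *
print(current_clock()); close_job()"
```

```text
88.8833
the job is handed in; nothing more can be done
```

The viewer is assembled and handed in at about 89 s of the 210 s allowed. `close_job` gives no verdict, so the result rests on my own checks.

**What I did**
- **Offcuts:** two were present, pale on the barrel and dark on the spacer. Both are in the scrap crate.
- **Stack:** I placed the lens, then the spacer, then the smallest amber filter, each lowered until it touched the one below. The filter had been knocked a few centimetres aside, so I located it again before picking it up.
- **Ring:** I set the larger ring in with its lugs down the slots and turned it clockwise about 88–90° until it met its stop.

**Last checks**
- **Ring height and level:** the ring's top is at about 71 mm almost all round. The bar's top is at about 111 mm in the top view and 109 mm in the side view. Both match the expected home height.
- **Ring angle:** the bar lies across the slots, at about 94° with the slots at about 5°.
- **Stop:** the turning moment rose to about 0.95 N·m and the bar began to twist in the pads.

**What failed or disagreed**
- **First offcut grips:** both closed on nothing, because the fingertips sat about 24.5 mm higher than the reported position. I measured this by touching the bench, corrected for it and repeated the grips.
- **Camera disagreement:** the two cameras differ by about 2 mm in x, so I averaged them.
- **Ring readings that did not fit:** one side-view patch gave 81 mm, which I put down to the wall, and one top-view patch gave 67 mm. The depth readings also show a slope across the bar, which I took as blur at its edges because the ring itself reads level.
- **Not measured:** I did not read the pressure plate directly. I inferred the clamping from the ring's height.

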